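Load the drying box and hold its lid at 50 degrees

TASK

Take the plaster cylinder lying in the wooden cradle and lay it gently, not dropping it, on the two in the drying box so that it saddles into the gap between them, lengthwise like them and about even with their ends. Then bring the wide-open lid down without letting it fall shut and hold it ajar at 50 degrees above closed, so that a colleague can fit the lid stay: you finish while still holding the lid there, as it falls shut if let go. Leave the tin, hammer and sanding block where they are.

Things in the scene. Friction and masses are not known exactly. Their poses are not given: they have to be found in the camera images.
- drying_box: Plywood drying box fixed to the bench, open-topped, outside 236 (x) x 176 (y) x 110 mm high, walls and floor 8 mm. Origin: centre of its underside, z up. Lid hinged along the top of its +y wall. On its floor two 12 mm high battens along y, inner faces at x = +-45.5 mm, keep two plaster cylinders side by side. Turned at most 0.4 rad.
- cast_left_center (a point): Centre of the lower plaster cylinder on the -x side in the drying box: 44 mm diameter, 100 mm long, 0.12 to 0.24 kg, lying along the box's y, centre 30 mm above the box's underside. Loose, with up to 3 mm of play between the battens.
- cast_right_center (a point): Centre of the other, equal lower cylinder, on the +x side. A third one saddled on both has its centre about 68 mm above the box's underside.
- cast_loose: The third plaster cylinder, the same size (44 mm diameter, 100 mm long, 0.12 to 0.24 kg), at the start lying in the cradle. Its x axis runs along its length; its origin is on its surface halfway along (at the start its underside), 22 mm from its centre.
- cast_loose_center (a point): Centre of that third cylinder, at the start 30 mm above the bench.
- cradle: Low wooden cradle fixed to the bench: board 90 (its x) x 50 x 8 mm with two thin strips, 7 mm high, 44 mm over their outer faces, along its x. The third cylinder lies between the strips along the cradle's x. Origin: centre of its underside.
- lid (a joint): Angle of the lid in rad: 0 closed (level), growing as it opens upward, 0.873 is 50 degrees, 1.83 its stop. It starts wide open, leaning back near or on its stop, where it stays by itself; below about 1.55 it falls shut. No spring, hardly any friction.
- flap: The whole lid: plywood panel 236 mm wide, 9 mm thick, reaching 174 mm from the hinge, with a steel pull bar on two rods beyond its free edge; 0.25 to 0.5 kg in all. Its frame turns with it: origin midway along the hinge axis, x along the hinge axis (the box's x), -y from the hinge to the bar.
- bar_mid (a point): Middle of the lid's steel pull bar: round, 12 mm diameter, parallel to the hinge axis, 220 mm from it, in the middle plane of the panel and 46 mm beyond its free edge; 102 mm is free between its two 8 mm rods. A pinch can turn about it.
- lid_hinge (a point): Middle of the hinge axis: in the box's frame at x 0, y +88, z 115.5 mm. The axis runs along the box's x. With the lid at angle a the bar is 220 mm x cos a from it towards the box's -y and 220 mm x sin a above it.
- tin: Bystander: closed steel tin, 68 mm diameter, 85 mm high, loose, standing. Origin: centre of its underside.
- hammer: Bystander: hammer lying on the bench to the robot's right, handle along its x. Origin: underside.
- sanding_block: Bystander: cork sanding block 80 x 45 x 30 mm on the bench beyond the work. Origin: centre of its underside.
- cast_left: The same lower cylinder as cast_left_center, x along its length, origin on its surface halfway along.
- cast_right: The same lower cylinder as cast_right_center, x along its length, origin on its surface halfway along.
Not all that is in view belongs to the job. What is shaped like the cast_loose but pink is not meant.

How it is judged:
On the way:
1. the third cylinder lies at rest, let go, saddled on the two in the box, with the lid still wide open (x of cast_loose_center in the frame of drying_box between -0.007 and 0.007 m and y of cast_loose_center in the frame of drying_box between -0.025 and 0.025 m and z of cast_loose_center in the frame of drying_box between 0.061 and 0.072 m and angle between the x axis of cast_loose and the y axis of drying_box, either way round below 0.15 rad and linear speed of cast_loose below 0.03 m/s and contact force between each of the arm, the fingers and cast_loose below 0.1 N and x of cast_left_center in the frame of drying_box between -0.03 and -0.016 m and z of cast_left_center in the frame of drying_box between 0.026 and 0.034 m and x of cast_right_center in the frame of drying_box between 0.016 and 0.03 m and z of cast_right_center in the frame of drying_box between 0.026 and 0.034 m and value of joint lid above 1.5 rad), for 0.3 s.
At the end, for the whole second after the job is handed in: The robot holds the lid still at 50 degrees above closed (5 either way), over 0.3 N, nothing loose touching it; the third cylinder lies untouched in the gap of the lower two, which lie between the battens (7 mm across, 25 mm lengthwise, centre 61 to 72 mm up, 0.15 rad) (value of joint lid between 0.785 and 0.96 rad and velocity of joint lid between -0.05 and 0.05 rad/s and contact force between any of the fingers, the arm and flap above 0.3 N and contact force between flap and cast_left below 0.1 N and contact force between flap and cast_right below 0.1 N and contact force between each of flap, the arm, the fingers and cast_loose below 0.1 N and contact force between flap and tin below 0.1 N and contact force between flap and hammer below 0.1 N and contact force between flap and sanding_block below 0.1 N and x of cast_loose_center in the frame of drying_box between -0.007 and 0.007 m and y of cast_loose_center in the frame of drying_box between -0.025 and 0.025 m and z of cast_loose_center in the frame of drying_box between 0.061 and 0.072 m and angle between the x axis of cast_loose and the y axis of drying_box, either way round below 0.15 rad and linear speed of cast_loose below 0.03 m/s and x of cast_left_center in the frame of drying_box between -0.03 and -0.016 m and z of cast_left_center in the frame of drying_box between 0.026 and 0.034 m and x of cast_right_center in the frame of drying_box between 0.016 and 0.03 m and z of cast_right_center in the frame of drying_box between 0.026 and 0.034 m); the arm keeps its last pose, push and grip.
It fails at once if the lid falls or is brought below 20 degrees (value of joint lid below 0.35 rad).
It fails at once if the third cylinder is dropped (moves faster than 0.45 m/s with no finger on it, a fall of over 1 cm) (linear speed of cast_loose above 0.45 m/s and contact force between the fingers and cast_loose below 0.05 N).
It fails at once if the tin is moved more than 3 cm (distance of tin from where it was at the start of the episode above 0.03 m).
It fails at once if the hammer is moved more than 3 cm (distance of hammer from where it was at the start of the episode above 0.03 m).
It fails at once if the sanding block is moved more than 3 cm (distance of sanding_block from where it was at the start of the episode above 0.03 m).
It also fails if it takes over 50 s, if anything falls off the work surface, if the arm or the gripper's body presses on something with over 40 N, if the wrist force passes 120 N, or if a joint passes its speed limit or range.

ROBOT

A 6-joint arm with a two-finger parallel gripper is mounted at the origin on the work surface. World frame = base frame: x ahead of the robot, y to its left, z up, the work surface at z = 0. Lengths are in m, angles in rad, forces in N, time in s.
With the tool pointing down it reaches from about 0.35 to 0.975 m from the base axis. Payload 4.9 kg.
Tool frame: the origin (TCP) lies on the centre line of the jaws, within the pads' length; the fingertips stand manip.tip_reach ahead of it and the grasp point (between the pads) is the TCP (manip.tip_reach is the distance from the TCP to the fingertips, in m); z points along the fingers, y is the line along which they close (so a half turn about z gives the same grasp; the last joint's range is limited). The gripper opens to 85 mm and grips with 20 to 120 N. Pads are 22 mm wide; open, the fingers measure 114 mm over their backs; the gripper's body (76 mm by 85 mm) begins 54 mm behind the grasp point. The pads swing forward as they close: fully open they stand 13 mm farther back than shut.
Start: joints at [1.068, 0.053, 1.613, -0, 1.476, -0.119], TCP at [0.234, 0.58, 0.25] pointing down, gripper open.
Joint ranges: [-3.01, 3.01], [-1.01, 2.22], [0.06, 2.58], [-1.02, 4.17], [0.09, 2.62], [-3.14, 3.14]. Speed limits (rad/s): [2.57, 2.57, 3.14, 3.14, 3.14, 3.14].

INTERFACE

Orientations are given as a unit quaternion [w, x, y, z].
In Python, from plant import manip gives the robot as it stands. The module is installed in compiled form; this text tells all that it offers.
- The arm moves only by the tool move_arm, never from a script. Its argument "rows" is a list of rows, each a list of 7 numbers: the shift along the tool's x, y, z in cm, then the turn, a rotation vector about the tool's x, y, z in degrees, then the opening, from -1 (shut) to 1 (fully open). In form: [[tx, ty, tz, ax, ay, az, jaw], ...]. A call has 1 to 20 rows; each row shifts and turns the commanded pose from where the row before left it, along the tool's axes as they then stand; what a row does not reach is not made up. A row lasts 1/12 s, in which the tool goes at most 41.7 mm and 7.16 degrees, less where a joint would pass 70% of its speed; a pose out of reach is approached as far as the arm can. A call is refused whole if a number of a shift passes 4.17 or a number of a turn 7.16, either way. A call with a gripper value outside its range is refused whole. The fingers move at their own pace and stop on an object; the grip force is fixed at half the most. Time passes only in rows, so rows that do not move let the fingers close. It gives the time, the measured TCP pose, the force, the opening and the grip force at its end, in the units of the state.
- manip.state(): the state, without advancing time (a new reading comes with each control period).
- manip.grab_frame(name): name is "side" or "top" or "wrist"; returns a dict with "img" (480x640x3 uint8, blue, green, red), "mtx" (3x3 intrinsics, pixels), "R" (3x3) and "t" (3): a world point X has camera coordinates R X + t. Camera axes: x right, y down, z forward; pixel columns grow to the right and rows downward; lengths in m; the calibration is good to about 2 mm. A picture is of the moment at which its call begins. There is no depth.
- manip.job_done(): hands the job in; it is judged then, once.
The state is a dict: "time": time; "joint_pos": joint angles; "joint_vel": joint speeds; "joint_efforts": joint torques, N m; "tool_pos": TCP position; "tool_rot": TCP orientation; "contact_force": force on the tool from outside, world axes, zero at the start; "ft_torque": the same for the moment, N m; "gripper_width": opening from 0.0 (shut) to 1.0 (fully open); "grasp_force": force on a finger pad.
Only numpy, scipy, OpenCV 4.12 (cv2) and the standard library are available. Lean on these libraries where they do the work, as an engineer would, in place of code of your own. Each camera call takes 0.05 s, during which the arm holds its last target. There are 200 camera calls.

## Working session

There is one attempt and no reset: what is moved stays moved. The work goes in short steps, Python scripts to look and compute and a tool call to move; the robot and the scene stay as the last step left them, time stands still between calls to the robot, and variables do not carry over. Pictures are saved under pics/ and viewed, at most 10 in all, crops included, and the job is handed in when it is done.

Besides the shell and the picture viewer there is one more tool, called after "Request:" by a JSON object that holds its "fn" and its "kwargs", one argument or row to a line. move_arm: Moves the arm, as the interface text tells. Its arguments: {"type":"object","properties":{"rows":{"type":"array","items":{"type":"array","items":{"type":"number"}}}},"required":["rows"]}

```bash
mkdir -p pics; python3 - <<'E'
from plant import manip
import cv2,numpy as np
s=manip.state(); print({k:np.round(v,3) for k,v in s.items()}, manip.tip_reach)
for n in("top","side","wrist"):
    f=manip.grab_frame(n); cv2.imwrite(f"pics/{n}0.png",f["img"]); print(n,f["mtx"].round(1).tolist(),f["R"].round(3).tolist(),f["t"].round(3).tolist())
    np.savez(f"{n}0.npz",**f)
E
```

```text
{'time': np.float64(0.0), 'joint_pos': array([ 1.068,  0.053,  1.614,  0.   ,  1.476, -0.119]), 'joint_vel': array([-0.001,  0.001, -0.002, -0.001,  0.001, -0.001]), 'joint_efforts': array([-0.0000e+00, -3.9366e+01, -3.7018e+01, -0.0000e+00,  7.0000e-03,
       -0.0000e+00]), 'tool_pos': array([0.234, 0.579, 0.249]), 'tool_rot': array([-0.   ,  0.191,  0.982, -0.001]), 'contact_force': array([ 0.457, -0.242, -0.905]), 'ft_torque': array([-0.056,  0.025, -0.063]), 'grasp_force': np.float64(0.0), 'gripper_width': np.float64(1.003)} 0.019
top [[461.4, 0.0, 317.5], [0.0, 461.4, 242.7], [0.0, 0.0, 1.0]] [[-0.025, -1.0, 0.007], [-0.998, 0.024, -0.063], [0.063, -0.009, -0.998]] [-0.058, 0.507, 0.957]
side [[604.0, 0.0, 320.6], [0.0, 604.0, 241.8], [0.0, 0.0, 1.0]] [[0.751, -0.66, 0.006], [-0.428, -0.494, -0.757], [0.502, 0.566, -0.654]] [-0.413, 0.25, 1.028]
wrist [[364.9, 0.0, 317.9], [0.0, 364.9, 244.3], [0.0, 0.0, 1.0]] [[0.375, 0.927, -0.001], [0.894, -0.361, 0.264], [0.244, -0.1, -0.965]] [-0.625, -0.033, 0.378]
```

View pics/top0.png

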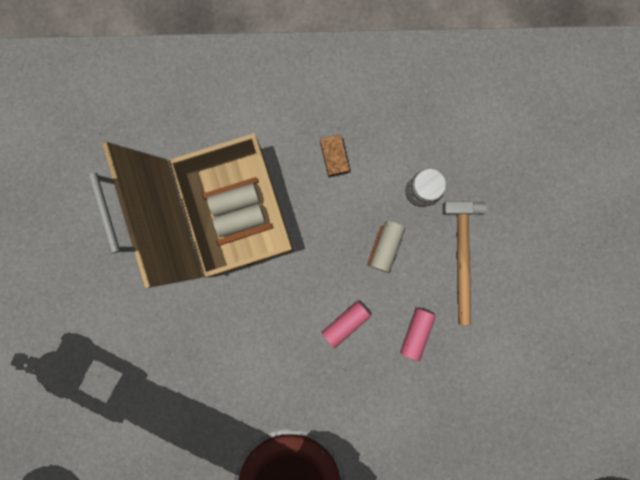

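View pics/side0.png

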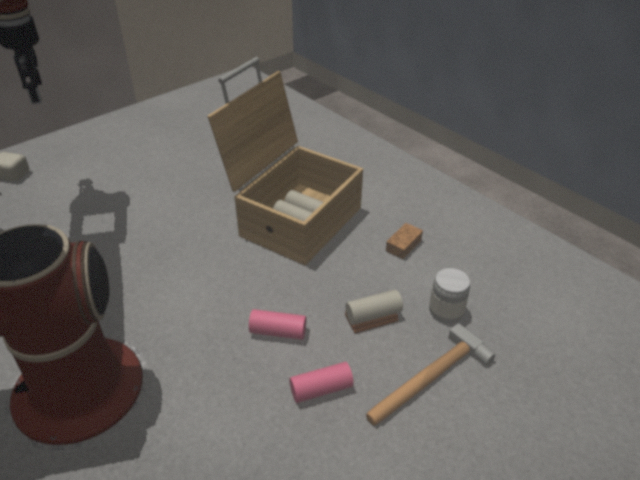

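Top view: the plaster candidate lies on a wooden cradle at (386,246). It could be confused with the pink cylinders at (346,324) and (418,334), the tin at (429,185), and the two casts in the box at (232,198) and (238,219). I choose the grey one in the cradle. The box rim corners are about (172,160), (254,137), (290,248) and (207,275), and the bar runs from (96,175) to (115,250). In the side view the same cylinder is at (374,307).

```bash
cat > h.py <<'E'
import numpy as np,cv2
def ray(f,uv):
    K,R,t=f["mtx"],f["R"],f["t"]; d=R.T@np.linalg.solve(K,[uv[0],uv[1],1.]); return -R.T@t,d
def onz(f,uv,z):
    c,d=ray(f,uv); return c+d*(z-c[2])/d[2]
def tri(f1,p1,f2,p2):
    a,d=ray(f1,p1);b,e=ray(f2,p2);d/=np.linalg.norm(d);e/=np.linalg.norm(e)
    s=np.linalg.lstsq(np.c_[d,-e],b-a,rcond=None)[0];P,Q=a+s[0]*d,b+s[1]*e
    return (P+Q)/2,np.linalg.norm(P-Q)
def proj(f,X):
    p=f["mtx"]@(f["R"]@np.asarray(X,float)+f["t"]);return p[:2]/p[2]
def blob(img,roi,lo,hi):
    x0,y0,x1,y1=roi;h=cv2.cvtColor(img[y0:y1,x0:x1],cv2.COLOR_BGR2HSV);m=cv2.inRange(h,np.array(lo),np.array(hi))
    m=cv2.morphologyEx(m,cv2.MORPH_OPEN,np.ones((3,3)));c=cv2.findContours(m,0,2)[0]
    return [c_+[x0,y0] for c_ in sorted(c,key=cv2.contourArea)[::-1]]
E
python3 - <<'E'
from h import *
T=dict(np.load("top0.npz"));S=dict(np.load("side0.npz"))
hs=lambda f,u,v:cv2.cvtColor(f["img"],cv2.COLOR_BGR2HSV)[v,u]
for p in[(386,246),(395,230),(360,246),(376,245),(232,198),(240,219),(220,220),(280,230)]:print("T",p,hs(T,*p))
for p in[(374,307),(360,345),(375,323),(305,200),(265,225),(292,212)]:print("S",p,hs(S,*p))
ct=T["img"][130:290,90:430];cs=S["img"][180:340,220:480]
a=cv2.resize(T["img"][215:280,350:425],(400,347));b=cv2.resize(T["img"][125:285,160:300],(396,347*1))
cv2.imwrite("pics/crop1.png",np.hstack([a,b]))
E
```

```text
T (386, 246) [ 23  32 184]
T (395, 230) [ 26  30 180]
T (360, 246) [ 18  10 130]
T (376, 245) [ 12 112 105]
T (232, 198) [ 26  31 182]
T (240, 219) [ 26  29 182]
T (220, 220) [ 24  31 171]
T (280, 230) [ 18  98 193]
S (374, 307) [ 23  29 141]
S (360, 345) [ 17  13 135]
S (375, 323) [10 77 76]
S (305, 200) [ 23  30 168]
S (265, 225) [16 76 77]
S (292, 212) [ 22  30 160]
```

View pics/crop1.png

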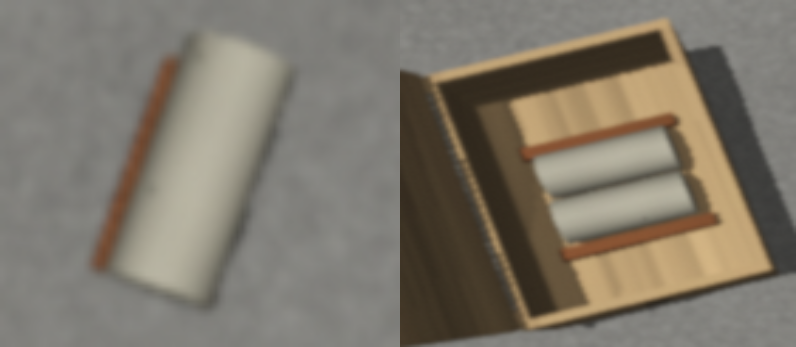

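The crop confirms the choice: the grey-beige cylinder lies beside the cradle's brown strip, in full view. The right half shows the two lower casts between the brown battens. Scaled back, the rim corners are (170.6,161), (255.4,134.2), (291.5,248.6) and (205.2,275.8).

```bash
python3 - <<'E'
from h import *
T=dict(np.load("top0.npz"));S=dict(np.load("side0.npz"))
lo,hi=(15,20,90),(40,62,255)
ct=blob(T["img"],(360,215,420,280),lo,hi)[0];cs=blob(S["img"],(335,280,415,335),(15,18,80),hi)[0]
rt=cv2.minAreaRect(ct);rs=cv2.minAreaRect(cs);print(rt,rs)
print("loose tri",tri(T,rt[0],S,rs[0]),"onz",onz(T,rt[0],.035),onz(S,rs[0],.03))
b=cv2.boxPoints(rt);w=np.array([onz(T,p,.034)[:2] for p in b]);print("rect",w.round(4).tolist())
e=[w[1]-w[0],w[2]-w[1]];print("sizes",[np.linalg.norm(x) for x in e]);l=max(e,key=np.linalg.norm);print("axis deg",np.degrees(np.arctan2(l[1],l[0]))%180)
c=[(205.2,275.8),(291.5,248.6),(255.4,134.2),(170.6,161)]  # (-x,+y),(-x,-y),(+x,-y),(+x,+y)
C=np.array([onz(T,p,.11)[:2] for p in c]);print("corners",C.round(4).tolist())
print("sides",[round(np.linalg.norm(C[(i+1)%4]-C[i]),4) for i in range(4)],"centre",C.mean(0))
ex=(C[2]-C[1])+(C[3]-C[0]);ey=(C[0]-C[1])+(C[3]-C[2])
print("yaw from x, y",np.degrees(np.arctan2(ex[1],ex[0])),np.degrees(np.arctan2(-ey[0],ey[1])))
for i,ctr in enumerate(blob(T["img"],(195,175,275,242),(18,15,100),hi)[:3]):
    r=cv2.minAreaRect(ctr);print(r,onz(T,r[0],.045)[:2],cv2.contourArea(ctr))
# bar: ends in both views
for n,f,ps in(("T",T,[(96,175),(115,250)]),("S",S,[(222,79),(259,61)])):print(n,ps)
print("bar?",tri(T,(105.5,212.5),S,(240,70)))
for n,p,z in(("tin",(429,185),.085),("sand",(335,155),.03),("hammer",(459,208),.02),("handle",(464,320),.02),("pink1",(346,324),.03),("pink2",(418,334),.03)):print(n,onz(T,p,z)[:2].round(3))
E
```

```text
((387.5223388671875, 245.83529663085938), (20.896005630493164, 50.00697326660156), 19.025604248046875) ((374.0188293457031, 305.943115234375), (23.833887100219727, 56.775840759277344), 74.57783508300781)
loose tri (array([ 0.49367897, -0.21534882,  0.03220987]), np.float64(0.0004567820305859002)) onz [ 0.49370705 -0.21505245  0.035     ] [ 0.49505966 -0.21385031  0.03      ]
rect [[0.4528, -0.1765], [0.5501, -0.2136], [0.5349, -0.2542], [0.4378, -0.2169]]
sizes [np.float64(0.10413425876233369), np.float64(0.04336095950531112)]
axis deg 159.15311050756128
corners [[0.4414, 0.1445], [0.489, -0.0199], [0.712, 0.0451], [0.6633, 0.2088]]
sides [np.float64(0.1712), np.float64(0.2323), np.float64(0.1708), np.float64(0.231)] centre [0.57642215 0.09463043]
yaw from x, y 16.208455219675304 16.349731743519808
((237.72213745117188, 219.61590576171875), (19.924840927124023, 49.7984733581543), 72.55281066894531) [0.55453103 0.09217356] 902.0
((231.90367126464844, 199.17889404296875), (18.6776123046875, 49.90275192260742), 73.3007583618164) [0.59706352 0.10353298] 851.5
T [(96, 175), (115, 250)]
S [(222, 79), (259, 61)]
bar? (array([0.5359546 , 0.23353189, 0.3306358 ]), np.float64(0.0006339980838738445))
tin [ 0.61  -0.293]
sand [ 0.688 -0.112]
hammer [ 0.571 -0.372]
handle [ 0.336 -0.372]
pink1 [ 0.335 -0.125]
pink2 [ 0.311 -0.272]
```

Request:
{"fn": "move_arm", "kwargs": {
  "rows": [
    [0,0,-2,0,0,0,1],
    [0,0,-3,0,0,0,1],
    [0,0,-3,0,0,0,1],
    [0,0,-3,0,0,0,1],
    [0,-1,-3,0,0,0,1],
    [-2,-2.5,0,0,0,0,1],
    [-2,-2.5,0,0,0,0,1],
    [-2,-2.5,0,0,0,0,1],
    [-2,-2.5,0,0,0,0,1],
    [-2,-2.5,0,0,0,0,1],
    [-2,-2.5,0,0,0,0,1],
    [-2,-2.5,0,0,0,0,1],
    [-2,-2.5,0,0,0,0,1],
    [-2,-2.5,0,0,0,0,1],
    [-2,-2.5,0,0,0,0,1],
    [-2,-2.5,0,0,0,0,1],
    [-2,-2.5,0,0,0,0,1],
    [-2,-2.5,0,0,0,0,1],
    [-2,-2.5,0,0,0,0,1]
  ]
}}

```text
time: 1.73
tool_pos: [0.3588, 0.1394, 0.3901]
tool_rot: [0.0, 0.191, 0.982, 0.0]
contact_force: [1.0, -0.2, 0.4]
gripper_width: 1.0
grasp_force: 0.0
```

```bash
cat >> h.py <<'E'
from scipy.spatial.transform import Rotation as Ro
def go(target,yaw):
    """remaining shift (tool axes, cm) and turn (rotvec deg) to a tool-down pose with tool y at yaw deg"""
    from plant import manip
    s=manip.state();q=s["tool_rot"];R=Ro.from_quat([q[1],q[2],q[3],q[0]])
    y=np.array([np.cos(np.radians(yaw)),np.sin(np.radians(yaw)),0]);z=np.array([0,0,-1.]);G=Ro.from_matrix(np.c_[np.cross(y,z),y,z])
    print("t",round(float(s["time"]),2),"pos",s["tool_pos"].round(4),"shift",(R.inv().apply(np.array(target)-s["tool_pos"])*100).round(2),"turn",(R.inv()*G).as_rotvec(degrees=True).round(2),"j",s["joint_pos"].round(2),"F",s["contact_force"].round(1),"w",round(float(s["gripper_width"]),3))
E
python3 -c "
from h import *
go([.4937,-.2152,.14],69.15)"
```

```text
t 1.73 pos [0.3588 0.1394 0.3901] shift [-25.77 -27.84  25.01] turn [ 0.01  0.01 -1.12] j [ 0.18 -0.59  1.91  0.    1.82 -1.01] F [ 1.  -0.2  0.4] w 1.0
```

Request:
{"fn": "move_arm", "kwargs": {
  "rows": [
    [-1.9,-2.1,0.5,0,0,-1,1],
    [-1.9,-2.1,1.8,0,0,0,1],
    [-1.9,-2.1,1.8,0,0,0,1],
    [-1.9,-2.1,2,0,0,0,1],
    [-1.9,-2.1,2,0,0,0,1],
    [-1.9,-2.1,2,0,0,0,1],
    [-1.9,-2.1,2,0,0,0,1],
    [-1.9,-2.1,2,0,0,0,1],
    [-1.9,-2.1,2,0,0,0,1],
    [-1.9,-2.1,2,0,0,0,1],
    [-1.9,-2.1,2,0,0,0,1],
    [-1.9,-2.1,2,0,0,0,1],
    [-1.9,-2.1,2,0,0,0,1],
    [-0.9,-0.5,0.5,0,0,0,1],
    [0,0,0,0,0,0,1],
    [0,0,0,0,0,0,1]
  ]
}}

```text
time: 3.07
tool_pos: [0.4974, -0.2105, 0.1437]
tool_rot: [-0.001, 0.182, 0.983, 0.0]
contact_force: [0.3, 0.5, 0.5]
gripper_width: 1.0
grasp_force: 0.0
```

```bash
python3 - <<'E'
from h import *
from plant import manip
f=manip.grab_frame("wrist");cv2.imwrite("pics/w1.png",f["img"])
c=blob(f["img"],(0,0,640,480),(15,20,90),(40,62,255))
for k in c[:3]:
    r=cv2.minAreaRect(k);p=onz(f,r[0],.034);b=[onz(f,q,.03)[:2].round(3).tolist() for q in cv2.boxPoints(r)];print(cv2.contourArea(k),r,p,b)
go([.4937,-.2152,.038],69.15)
E
```

```text
9266.5 ((309.96343994140625, 245.17071533203125), (157.58847045898438, 67.10657501220703), 88.85424041748047) [ 0.49289559 -0.21379399  0.034     ] [[0.438, -0.216], [0.452, -0.176], [0.557, -0.212], [0.541, -0.257]]
98.0 ((303.4928894042969, 396.87725830078125), (20.342357635498047, 13.303065299987793), 72.6459732055664) [ 0.60075414 -0.26121392  0.034     ] [[0.595, -0.267], [0.595, -0.256], [0.613, -0.258], [0.612, -0.269]]
85.5 ((279.2884521484375, 384.5577087402344), (9.021342277526855, 17.84657096862793), 11.309932708740234) [ 0.58438567 -0.27399702  0.034     ] [[0.592, -0.283], [0.579, -0.274], [0.582, -0.269], [0.595, -0.277]]
t 3.12 pos [ 0.4977 -0.2102  0.1445] shift [ 0.19 -0.62 10.65] turn [ 0.02 -0.02 -0.13] j [-0.54 -0.06  1.91  0.    1.29 -1.74] F [-0.1  0.6  0.3] w 1.001
```

View pics/w1.png

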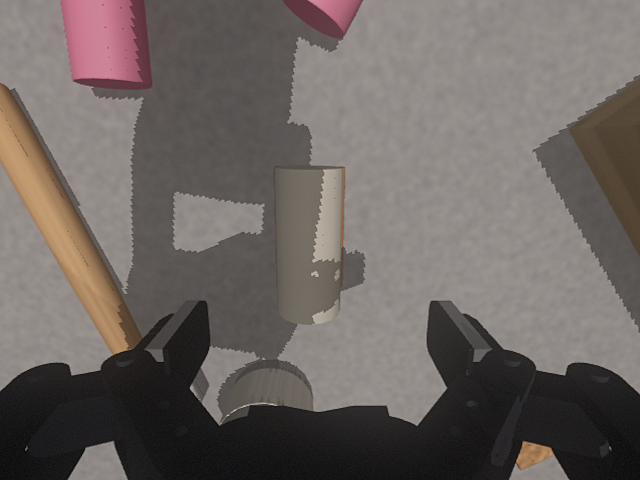

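The wrist view shows the grey cylinder at (310,245), aligned with the jaw. It agrees with the top and side fixes to about 2 mm. I'm descending.

Request:
{"fn": "move_arm", "kwargs": {
  "rows": [
    [0.1,-0.3,0.5,0,0,0,1],
    [0.1,-0.3,1.5,0,0,0,1],
    [0,0,2,0,0,0,1],
    [0,0,2,0,0,0,1],
    [0,0,2,0,0,0,1],
    [0,0,1.5,0,0,0,1],
    [0,0,1,0,0,0,1],
    [0,0,0,0,0,0,1],
    [0,0,0,0,0,0,1]
  ]
}}

```text
time: 3.87
tool_pos: [0.4938, -0.2151, 0.0397]
tool_rot: [0.0, 0.182, 0.983, -0.0]
contact_force: [-0.3, 0.5, -0.9]
gripper_width: 1.003
grasp_force: 0.0
```

```bash
python3 -c "
from h import *
go([.4937,-.2149,.038],69.15)"
```

```text
t 3.87 pos [ 0.4938 -0.2151  0.0397] shift [0.02 0.01 0.17] turn [-0.    0.01 -0.1 ] j [-0.55  0.08  1.96 -0.    1.1  -1.75] F [-0.3  0.5 -0.9] w 1.003
```

Request:
{"fn": "move_arm", "kwargs": {
  "rows": [
    [0,0,0.1,0,0,0,0.4],
    [0,0,0,0,0,0,0],
    [0,0,0,0,0,0,-0.5],
    [0,0,0,0,0,0,-1],
    [0,0,0,0,0,0,-1],
    [0,0,0,0,0,0,-1],
    [0,0,0,0,0,0,-1],
    [0,0,0,0,0,0,-1]
  ]
}}

```text
time: 4.53
tool_pos: [0.4948, -0.216, 0.0398]
tool_rot: [0.001, 0.182, 0.983, -0.0]
contact_force: [0.6, 0.8, 7.1]
gripper_width: 0.495
grasp_force: 61.4
```

```bash
python3 -c "
from h import *
from plant import manip
go([.4937,-.2149,.038],69.15); print(manip.state()['grasp_force'])"
```

```text
t 4.53 pos [ 0.4948 -0.216   0.0398] shift [0.14 0.06 0.18] turn [-0.01  0.13 -0.14] j [-0.55  0.08  1.96  0.    1.1  -1.75] F [0.6 0.8 7.1] w 0.495
61.35229825973511
```

Request:
{"fn": "move_arm", "kwargs": {
  "rows": [
    [0,0,-0.5,0,0,0,-1],
    [0,0,-1,0,0,0,-1],
    [0,0,-2,0,0,0,-1],
    [0,0,-2.5,0,0,0,-1],
    [0,0,-2.5,0,0,0,-1],
    [0,0,-2.5,0,0,0,-1],
    [0,0,-2.5,0,0,0,-1],
    [0,0,-2.5,0,0,0,-1],
    [0,0,-2,0,0,0,-1],
    [0,0,0,0,0,0,-1]
  ]
}}

```text
time: 5.37
tool_pos: [0.4958, -0.2167, 0.2242]
tool_rot: [0.004, 0.182, 0.983, -0.002]
contact_force: [-0.2, -0.9, -0.2]
gripper_width: 0.495
grasp_force: 61.0
```

```bash
python3 -c "
from h import *
from plant import manip
go([.576,.0965,.22],69.15);go([.576,.0965,.22],16.3); print(manip.state()['grasp_force'])"
```

```text
t 5.37 pos [ 0.4958 -0.2167  0.2242] shift [ 3.73 32.12  0.33] turn [-0.1   0.52 -0.14] j [-0.55 -0.14  1.84 -0.    1.43 -1.75] F [-0.2 -0.9 -0.2] w 0.495
t 5.37 pos [ 0.4958 -0.2167  0.2242] shift [ 3.73 32.12  0.33] turn [ 0.15  0.53 52.71] j [-0.55 -0.14  1.84 -0.    1.43 -1.75] F [-0.2 -0.9 -0.2] w 0.495
60.97500801086426
```

Request:
{"fn": "move_arm", "kwargs": {
  "rows": [
    [0.1,1,0,0,0,0,-1],
    [0.3,2.5,0,0,0,0,-1],
    [0.3,2.5,0,0,0,0,-1],
    [0.3,2.5,0,0,0,0,-1],
    [0.3,2.5,0,0,0,0,-1],
    [0.3,2.5,0,0,0,0,-1],
    [0.3,2.5,0,0,0,0,-1],
    [0.3,2.5,0,0,0,0,-1],
    [0.3,2.5,0,0,0,0,-1],
    [0.3,2.5,0,0,0,0,-1],
    [0.3,2.5,0,0,0,0,-1],
    [0.3,2.5,0,0,0,0,-1],
    [0.3,2.5,0,0,0,0,-1],
    [0,1,0,0,0,0,-1]
  ]
}}

```text
time: 6.53
tool_pos: [0.5724, 0.0998, 0.2152]
tool_rot: [-0.003, 0.181, 0.984, 0.0]
contact_force: [-0.4, -0.0, -2.1]
gripper_width: 0.496
grasp_force: 61.1
```

Request:
{"fn": "move_arm", "kwargs": {
  "rows": [
    [0,0,0,0,0,3,-1],
    [0,0,0,0,0,5,-1],
    [0,0,0,0,0,5,-1],
    [0,0,0,0,0,5,-1],
    [0,0,0,0,0,5,-1],
    [0,0,0,0,0,5,-1],
    [0,0,0,0,0,5,-1],
    [0,0,0,0,0,5,-1],
    [0,0,0,0,0,5,-1],
    [0,0,0,0,0,5,-1],
    [0,0,0,0,0,4.7,-1],
    [0,0,0,0,0,0,-1],
    [0,0,0,0,0,0,-1],
    [0,0,0,0,0,0,-1]
  ]
}}

```text
time: 7.7
tool_pos: [0.5733, 0.0965, 0.2171]
tool_rot: [-0.001, 0.599, 0.801, -0.001]
contact_force: [-0.2, -0.7, -0.8]
gripper_width: 0.49
grasp_force: 60.9
```

```bash
python3 - <<'E'
from h import *
from plant import manip
go([.576,.0965,.22],16.3); print(manip.state()['grasp_force'])
f=manip.grab_frame("wrist");g=manip.grab_frame("side");cv2.imwrite("pics/w2.png",np.hstack([cv2.resize(f["img"],(400,300)),cv2.resize(g["img"],(400,300))]))
np.savez("w2.npz",**f)
E
```

```text
t 7.7 pos [0.5733 0.0965 0.2171] shift [-0.08  0.26 -0.29] turn [-0.11 -0.02  0.1 ] j [ 0.04 -0.03  1.75 -0.    1.42 -0.25] F [-0.2 -0.7 -0.8] w 0.49
60.93422055244446
```

View pics/w2.png

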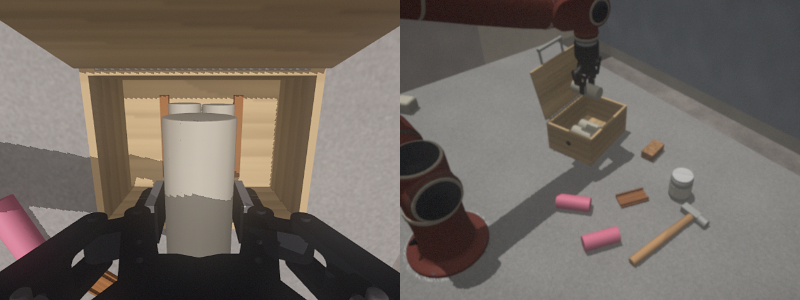

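The left half (wrist) shows the cylinder held at (200,185), lined up with the lower casts between the battens at columns 165 and 238. The right half (side) shows the cradle empty at (632,197) and the lid still open. I'll check the centring before lowering.

```bash
python3 - <<'E'
from h import *
f=dict(np.load("w2.npz"));from plant import manip
s=manip.state()["tool_pos"]
a=np.radians(16.3);ex=np.array([np.cos(a),np.sin(a),0]);ey=np.array([-np.sin(a),np.cos(a),0])
cs=blob(f["img"],(240,145,400,300),(0,120,40),(13,255,255))
for c in cs[:4]:
    r=cv2.boundingRect(c);w=c[:,0,:];w=w[(w[:,1]>160)&(w[:,1]<180)]
    if len(w): print(r,[((onz(f,(u,170),.02)-s)@ex).round(4) for u in(w[:,0].min(),w[:,0].max())])
# box rim on the hinge side and side-wall outer edges
img=f["img"];print("casts centre",((onz(f,(322,170),.052)-s)@ex).round(4))
for p,z in(((128,116),.11),((521,116),.11)): X=onz(f,p,z)-s;print("rim corner",(X@ex).round(4),(X@ey).round(4))
E
```

```text
(375, 152, 14, 76) [np.float64(0.0484), np.float64(0.0596)]
(256, 152, 14, 34) [np.float64(-0.0544), np.float64(-0.0431)]
(257, 179, 3, 3) [np.float64(-0.0535), np.float64(-0.0518)]
casts centre 0.0024
rim corner -0.1145 0.0839
rim corner 0.1206 0.0842
```

Request:
{"fn": "move_arm", "kwargs": {
  "rows": [
    [-0.2,0.2,0.5,0,0,0,-1],
    [-0.1,0.1,1.5,0,0,0,-1],
    [0,0,2,0,0,0,-1],
    [0,0,2,0,0,0,-1],
    [0,0,2,0,0,0,-1],
    [0,0,2,0,0,0,-1],
    [0,0,1.5,0,0,0,-1],
    [0,0,1,0,0,0,-1],
    [0,0,0.4,0,0,0,-1],
    [0,0,0,0,0,0,-1],
    [0,0,0,0,0,0,-1]
  ]
}}

```text
time: 8.72
tool_pos: [0.5782, 0.0945, 0.09]
tool_rot: [0.0, 0.6, 0.8, 0.0]
contact_force: [-0.2, 0.1, -0.1]
gripper_width: 0.49
grasp_force: 61.0
```

```bash
python3 - <<'E'
from h import *
c=[.5733,.0965];a=np.radians(16.3)
go([c[0]+.0026*np.cos(a)+.003*np.sin(a),c[1]+.0026*np.sin(a)-.003*np.cos(a),.0778],16.3)
E
```

```text
t 8.72 pos [0.5782 0.0945 0.09  ] shift [ 0.03 -0.15  1.22] turn [0.06 0.02 0.02] j [ 0.04  0.11  1.83 -0.    1.2  -0.25] F [-0.2  0.1 -0.1] w 0.49
```

Request:
{"fn": "move_arm", "kwargs": {
  "rows": [
    [0,-0.1,0.3,0,0,0,-1],
    [0,0,0.3,0,0,0,-1],
    [0,0,0.2,0,0,0,-1],
    [0,0,0.1,0,0,0,-1],
    [0,0,0.1,0,0,0,-1],
    [0,0,0,0,0,0,-1],
    [0,0,0,0,0,0,-1]
  ]
}}

```text
time: 9.3
tool_pos: [0.5766, 0.0943, 0.0793]
tool_rot: [-0.0, 0.6, 0.8, -0.0]
contact_force: [-0.1, 0.5, -1.4]
gripper_width: 0.491
grasp_force: 61.0
```

Request:
{"fn": "move_arm", "kwargs": {
  "rows": [
    [0,0,0.05,0,0,0,-1],
    [0,0,0.05,0,0,0,-1],
    [0,0,0,0,0,0,-1]
  ]
}}

```text
time: 9.55
tool_pos: [0.5766, 0.0942, 0.0783]
tool_rot: [-0.0, 0.6, 0.8, -0.0]
contact_force: [0.3, 0.4, -2.2]
gripper_width: 0.489
grasp_force: 61.0
```

Request:
{"fn": "move_arm", "kwargs": {
  "rows": [
    [0,0,0.05,0,0,0,-1],
    [0,0,0.05,0,0,0,-1],
    [0,0,0,0,0,0,-1]
  ]
}}

```text
time: 9.8
tool_pos: [0.5771, 0.0944, 0.0778]
tool_rot: [0.0, 0.6, 0.8, 0.0]
contact_force: [0.9, 0.2, -0.0]
gripper_width: 0.491
grasp_force: 61.1
```

Request:
{"fn": "move_arm", "kwargs": {
  "rows": [
    [0,0,0.05,0,0,0,-1],
    [0,0,0.05,0,0,0,-1],
    [0,0,0,0,0,0,-1]
  ]
}}

```text
time: 10.05
tool_pos: [0.5777, 0.0945, 0.0777]
tool_rot: [0.001, 0.6, 0.8, 0.001]
contact_force: [-0.4, 0.5, 4.9]
gripper_width: 0.492
grasp_force: 61.7
```

Request:
{"fn": "move_arm", "kwargs": {
  "rows": [
    [0,0,0,0,0,0,0.05],
    [0,0,0,0,0,0,0.1],
    [0,0,0,0,0,0,0.2],
    [0,0,0,0,0,0,0.4],
    [0,0,0,0,0,0,0.5],
    [0,0,0,0,0,0,0.5],
    [0,0,0,0,0,0,0.5]
  ]
}}

```text
time: 10.63
tool_pos: [0.5765, 0.0942, 0.0761]
tool_rot: [-0.0, 0.6, 0.8, -0.0]
contact_force: [-0.8, 0.5, -0.2]
gripper_width: 0.746
grasp_force: 0.0
```

```bash
python3 - <<'E'
from h import *
from plant import manip
f=manip.grab_frame("wrist");cv2.imwrite("pics/w3.png",f["img"]);np.savez("w3.npz",**f)
go([.577,.0945,.42],16.3)
E
```

```text
t 10.68 pos [0.5766 0.0942 0.0762] shift [ 1.000e-02  4.000e-02 -3.438e+01] turn [-0.01 -0.    0.01] j [ 0.03  0.13  1.84 -0.    1.17 -0.25] F [ 0.5 -0.1 -0.3] w 0.754
```

View pics/w3.png

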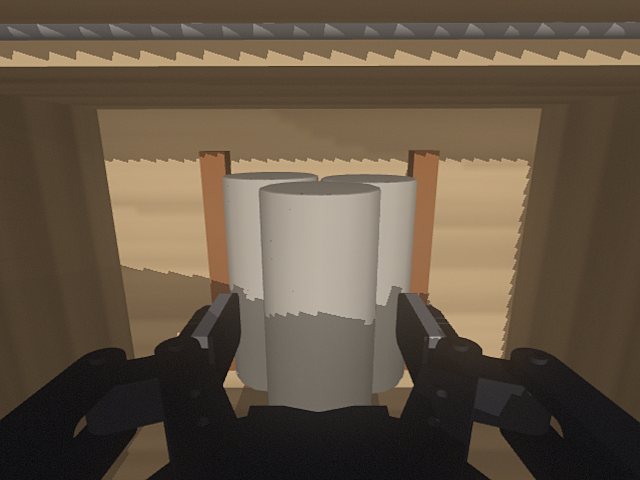

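The third cylinder (top end at (320,188)) lies released and saddled between the lower two ((270,180), (368,182)), aligned, with its end about even with theirs. I'm retracting straight up.

Request:
{"fn": "move_arm", "kwargs": {
  "rows": [
    [0,0,-0.3,0,0,0,0.5],
    [0,0,-0.7,0,0,0,0.5],
    [0,0,-1.5,0,0,0,0.5],
    [0,0,-2.5,0,0,0,0.5],
    [0,0,-3,0,0,0,0.5],
    [0,0,-3,0,0,0,0.5],
    [0,0,-3,0,0,0,0.5],
    [0,0,-3,0,0,0,0.5],
    [0,0,-3,0,0,0,0.5],
    [0,0,-3,0,0,0,0.5],
    [0,0,-3,0,0,0,0.5],
    [0,0,-3,0,0,0,0.5],
    [0,0,-3,0,0,0,0.5],
    [0,0,-2,0,0,0,0.5],
    [0,0,0,0,0,0,0.5],
    [0,0,0,0,0,0,0.5]
  ]
}}

```text
time: 12.02
tool_pos: [0.5769, 0.0943, 0.4186]
tool_rot: [0.002, 0.6, 0.8, 0.001]
contact_force: [0.7, -0.3, -1.1]
gripper_width: 0.747
grasp_force: 0.0
```

```bash
python3 - <<'E'
from h import *
from plant import manip
T=manip.grab_frame("top");S=manip.grab_frame("side")
cv2.imwrite("pics/ts4.png",np.hstack([cv2.resize(T["img"][100:300,60:320],(416,320)),cv2.resize(S["img"][40:280,190:430],(320,320))]))
np.savez("t4.npz",**T);np.savez("s4.npz",**S)
go([.536,.2335,.42],106.3)
E
```

```text
t 12.12 pos [0.5762 0.0942 0.4149] shift [14.5   0.05 -0.51] turn [-7.000e-02 -1.100e-01 -8.999e+01] j [ 0.03 -0.09  1.48 -0.    1.75 -0.25] F [-0.3  0.1 -0.5] w 0.752
```

View pics/ts4.png

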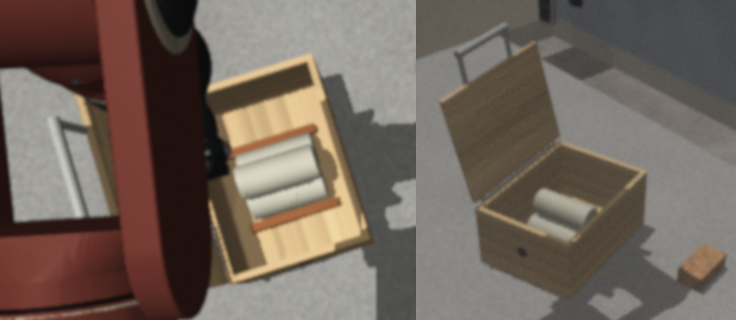

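The view shows the third cylinder saddled (about (275,175) in the left half) and the lid still wide open, with its bar at (68,165). Next I'll turn the tool 90° and go above the bar.

Request:
{"fn": "move_arm", "kwargs": {
  "rows": [
    [0,0,0,0,0,-3,0.6],
    [0,0,0,0,0,-7,0.6],
    [0,0,0,0,0,-7,0.6],
    [0,0,0,0,0,-7,0.6],
    [0,0,0,0,0,-7,0.6],
    [0,0,0,0,0,-7,0.6],
    [0,0,0,0,0,-7,0.6],
    [0,0,0,0,0,-7,0.6],
    [0,0,0,0,0,-7,0.6],
    [0,0,0,0,0,-7,0.6],
    [0,0,0,0,0,-7,0.6],
    [0,0,0,0,0,-7,0.6],
    [0,0,0,0,0,-7,0.6],
    [0,0,0,0,0,-3,0.6]
  ]
}}

```text
time: 13.28
tool_pos: [0.576, 0.0942, 0.4135]
tool_rot: [-0.002, -0.144, 0.99, 0.0]
contact_force: [-0.9, -0.6, 0.1]
gripper_width: 0.797
grasp_force: 0.0
```

Request:
{"fn": "move_arm", "kwargs": {
  "rows": [
    [0,1,0,0,0,0,0.6],
    [0,2,0,0,0,0,0.6],
    [0,2,0,0,0,0,0.6],
    [0,2,0,0,0,0,0.6],
    [0,2,0,0,0,0,0.6],
    [0,2,0,0,0,0,0.6],
    [0,2,0,0,0,0,0.6],
    [0,1.5,0,0,0,0,0.6],
    [0,0,0,0,0,0,0.6],
    [0,0,0,0,0,0,0.6],
    [0,0,0,0,0,0,0.6]
  ]
}}

```text
time: 14.2
tool_pos: [0.5357, 0.2332, 0.4153]
tool_rot: [-0.001, -0.142, 0.99, -0.0]
contact_force: [-0.6, 0.1, 0.1]
gripper_width: 0.795
grasp_force: 0.0
```

```bash
python3 - <<'E'
from h import *
from plant import manip
f=manip.grab_frame("wrist");S=manip.grab_frame("side");cv2.imwrite("pics/w5.png",np.hstack([cv2.resize(f["img"],(400,300)),cv2.resize(S["img"][0:240,100:420],(400,300))]))
np.savez("w5.npz",**f);go([.536,.2335,.33],106.3)
print(proj(f,[.536,.2335,.330])*400/640)
E
```

```text
t 14.3 pos [0.536  0.2328 0.4158] shift [-0.03  0.07  8.58] turn [-0.01 -0.05 -0.07] j [ 0.28 -0.09  1.48 -0.    1.75 -1.57] F [-0.4 -0.3 -0. ] w 0.802
[198.13391178 162.87993481]
```

View pics/w5.png

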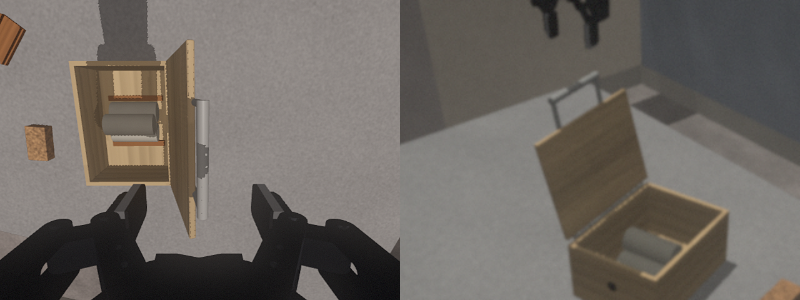

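The wrist half shows the bar at column 202, rows 100 to 220, centred between the open fingers. The prediction was (198,163). I'm lowering onto it.

Request:
{"fn": "move_arm", "kwargs": {
  "rows": [
    [0,0.2,1,0,0,0,0.6],
    [0,0,2,0,0,0,0.6],
    [0,0,2,0,0,0,0.6],
    [0,0,1.5,0,0,0,0.6],
    [0,0,1,0,0,0,0.6],
    [0,0,0.8,0,0,0,0.6],
    [0,0,0,0,0,0,0.6],
    [0,0,0,0,0,0,0.6]
  ]
}}

```text
time: 14.97
tool_pos: [0.5355, 0.2353, 0.3334]
tool_rot: [0.0, -0.142, 0.99, 0.0]
contact_force: [0.1, -0.8, 0.6]
gripper_width: 0.802
grasp_force: 0.0
```

```bash
python3 - <<'E'
from h import *
from plant import manip
go([.536,.2335,.33],106.3)
f=manip.grab_frame("wrist");S=manip.grab_frame("side");cv2.imwrite("pics/w6.png",np.hstack([cv2.resize(f["img"],(400,300)),cv2.resize(S["img"][0:180,160:400],(400,300))]))
E
```

```text
t 14.97 pos [0.5355 0.2353 0.3334] shift [-0.   -0.18  0.34] turn [ 0.  0. -0.] j [ 0.29 -0.08  1.61  0.    1.61 -1.57] F [ 0.1 -0.8  0.6] w 0.802
```

View pics/w6.png

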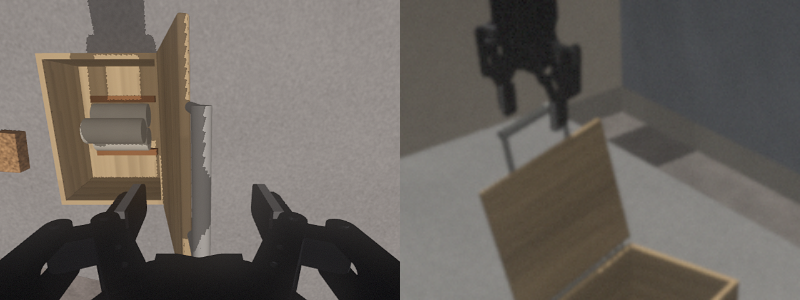

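The bar runs between the fingers at column 200, above the panel edge. I'll go down another 4 mm and close.

Request:
{"fn": "move_arm", "kwargs": {
  "rows": [
    [0,0,0.4,0,0,0,0.4],
    [0,0,0,0,0,0,0.2],
    [0,0,0,0,0,0,0],
    [0,0,0,0,0,0,-0.2],
    [0,0,0,0,0,0,-0.4],
    [0,0,0,0,0,0,-0.6],
    [0,0,0,0,0,0,-0.8],
    [0,0,0,0,0,0,-1],
    [0,0,0,0,0,0,-1],
    [0,0,0,0,0,0,-1]
  ]
}}

```text
time: 15.9
tool_pos: [0.5354, 0.2355, 0.3296]
tool_rot: [0.0, -0.142, 0.99, 0.0]
contact_force: [-0.2, 0.9, 0.7]
gripper_width: 0.117
grasp_force: 58.4
```

```bash
cat > lid.py <<'E'
from h import *
from plant import manip
a0=np.radians(16.3);ey=np.array([-np.sin(a0),np.cos(a0),0]);box=np.array([.577,.0925,0])
H=box+.088*ey+[0,0,.1155]
def bar(a):return H-.22*np.cos(a)*ey+[0,0,.22*np.sin(a)]
p=manip.state()["tool_pos"];d=p-H
print("r",np.hypot(d@ey,d[2]),"ang",np.arctan2(d[2],-d@ey),"grasp",manip.state()["grasp_force"])
go(bar(.873),106.3)
E
python3 lid.py
```

```text
r 0.22256988861068328 ang 1.848072123583324 grasp 58.41247916221619
t 15.9 pos [0.5354 0.2355 0.3296] shift [ 2.000e-02 -2.023e+01  4.540e+00] turn [0.02 0.02 0.02] j [ 0.29 -0.08  1.61  0.    1.61 -1.57] F [-0.2  0.9  0.7] w 0.117
```

The bar is pinched: the opening corresponds to about 12 mm, with 58 N of grip. Next I'll follow the lid's arc, keeping the tool upright.

Request:
{"fn": "move_arm", "kwargs": {
  "rows": [
    [0,-0.5,-0.1,0,0,0,-1],
    [0,-0.5,-0.1,0,0,0,-1],
    [0,-1,-0.2,0,0,0,-1],
    [0,-1,-0.1,0,0,0,-1],
    [0,-1,-0.1,0,0,0,-1],
    [0,-1,0,0,0,0,-1],
    [0,-1,0,0,0,0,-1],
    [0,-1,0.1,0,0,0,-1],
    [0,-1,0.1,0,0,0,-1],
    [0,-1,0.2,0,0,0,-1],
    [0,-1,0.2,0,0,0,-1],
    [0,0,0,0,0,0,-1],
    [0,0,0,0,0,0,-1]
  ]
}}

```text
time: 16.98
tool_pos: [0.5644, 0.1369, 0.3306]
tool_rot: [0.001, -0.141, 0.99, -0.001]
contact_force: [-0.5, -1.1, 7.4]
gripper_width: 0.114
grasp_force: 63.1
```

```bash
python3 lid.py
```

```text
r 0.21913343510624328 ang 1.3786813988652629 grasp 63.08667182922363
t 16.98 pos [0.5644 0.1369 0.3306] shift [ 0.03 -9.94  4.68] turn [-0.18  0.11 -0.12] j [ 0.11 -0.09  1.62 -0.    1.61 -1.74] F [-0.5 -1.1  7.4] w 0.114
```

Request:
{"fn": "move_arm", "kwargs": {
  "rows": [
    [0,-0.5,0,0,0,0,-1],
    [0,-1,0.2,0,0,0,-1],
    [0,-1,0.3,0,0,0,-1],
    [0,-1,0.4,0,0,0,-1],
    [0,-1,0.4,0,0,0,-1],
    [0,-0.9,0.4,0,0,0,-1],
    [0,-0.9,0.5,0,0,0,-1],
    [0,-0.9,0.5,0,0,0,-1],
    [0,-0.9,0.6,0,0,0,-1],
    [0,-0.8,0.6,0,0,0,-1],
    [0,-0.8,0.6,0,0,0,-1],
    [0,0,0,0,0,0,-1],
    [0,0,0,0,0,0,-1],
    [0,0,0,0,0,0,-1]
  ]
}}

```text
time: 18.15
tool_pos: [0.5911, 0.0453, 0.2835]
tool_rot: [0.0, -0.142, 0.99, -0.001]
contact_force: [5.8, 1.1, 0.3]
gripper_width: 0.113
grasp_force: 61.7
```

```bash
cat >> lid.py <<'E'
S=manip.grab_frame("side");T=manip.grab_frame("top")
cv2.imwrite("pics/%s.png"%"end",np.hstack([cv2.resize(T["img"][100:300,60:320],(416,320)),cv2.resize(S["img"][40:280,190:430],(320,320))]))
np.savez("s7.npz",**S)
E
python3 lid.py
```

```text
r 0.21693031898146042 ang 0.8854946398929654 grasp 61.692270040512085
t 18.15 pos [0.5911 0.0453 0.2835] shift [ 0.03 -0.41 -0.06] turn [-0.07  0.01 -0.02] j [-0.05 -0.04  1.65 -0.    1.53 -1.9 ] F [5.8 1.1 0.3] w 0.113
```

View pics/end.png

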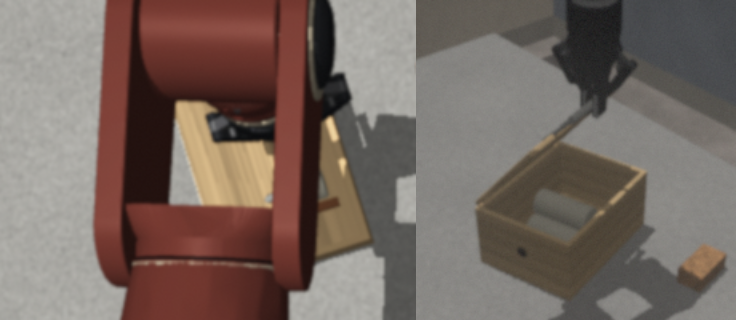

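The lid is held by the pinch, the casts are in place at (565,210), and the bar height gives asin(0.168/0.22) = 0.869 rad. I'll let it settle, then hand in.

Request:
{"fn": "move_arm", "kwargs": {
  "rows": [
    [0,0,0,0,0,0,-1],
    [0,0,0,0,0,0,-1],
    [0,0,0,0,0,0,-1],
    [0,0,0,0,0,0,-1],
    [0,0,0,0,0,0,-1],
    [0,0,0,0,0,0,-1]
  ]
}}

```text
time: 18.75
tool_pos: [0.5911, 0.0454, 0.2837]
tool_rot: [0.0, -0.142, 0.99, -0.001]
contact_force: [5.1, 0.2, 1.1]
gripper_width: 0.112
grasp_force: 61.7
```

```bash
python3 -c "
from h import *
from plant import manip
go([.5911,.0453,.2835],106.3);print(abs(manip.state()['joint_vel']).max());print(manip.job_done())"
```

```text
t 18.75 pos [0.5911 0.0454 0.2837] shift [ 0.   -0.01  0.02] turn [-0.08  0.02 -0.01] j [-0.05 -0.04  1.65 -0.    1.53 -1.9 ] F [5.1 0.2 1.1] w 0.112
0.0006551106219566719
the job is handed in; nothing more can be done
None
```

I handed the job in at 18.75 s: the third cylinder is saddled on the two in the drying box, and the arm is still pinching the lid's bar with the lid at about 50° (0.87 rad, worked out from the bar height); the hand-in returned no verdict.

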